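# Put three bench things back on their own rests

## Robot

A 6-joint arm with a two-finger parallel gripper is mounted at the origin on a cart in front of the work surface, level with it; the furniture and walls round the work are solid. World frame = base frame: x ahead of the robot, y to its left, z up, the work surface at z = 0. Lengths are in mm, angles in rad, forces in N, time in s.
With the tool pointing down it reaches from about 350 to 975 mm from the base axis. Payload 7.1 kg.
Tool frame: the origin (TCP) lies between the finger pads; the fingertips stand 8 mm ahead of it and the grasp point (between the pads) lies 11 mm behind it; x points along the fingers, y is the direction in which the jaws open and shut, and the axes are right-handed (so a half turn about x gives the same grasp; the last joint's range is limited). The gripper opens to 88 mm and grips with 3 to 60 N. Pads are 20 mm wide; open, the fingers measure 115 mm over their backs; the gripper's body (75 mm by 178 mm) begins 61 mm behind the grasp point.
Start: joints at [-1.242, 0.423, 1.63, -0, 1.089, -0.019], TCP at [213.036, -587.555, 230.675] pointing down, gripper open.
Joint ranges: [-3, 3], [-0.9, 2.11], [0.09, 2.58], [-1.31, 4.45], [0.11, 2.69], [-2.54, 2.54]. Speed limits (rad/s): [2.39, 2.39, 3.01, 3.14, 3.14, 3.14].

## Interface

Orientations are given as a rotation vector (axis times angle).
In Python, from workcell import ctrl gives the robot as it stands.
- The arm moves only by the tool apply_moves, never from a script. Its argument "increments" is a list of rows, each an object with "gripper": the opening in per cent of the stroke, from 0 (shut) to 100 (fully open); "delta_pos": the shift along the tool's x, y, z in cm, a list of three; "dr": the turn, a rotation vector about the tool's x, y, z in rad, a list of three. In form: [{"gripper": gripper, "delta_pos": [dx, dy, dz], "dr": [ax, ay, az]}, ...]. A call has exactly 5 rows; each row shifts and turns the commanded pose from where the row before left it, along the tool's axes as they then stand; what a row does not reach is not made up. A row lasts 1/12 s, in which the tool goes at most 41.7 mm and 7.16 degrees, less where a joint would pass 70% of its speed; a pose out of reach is approached as far as the arm can. A call with a gripper value outside its range is refused whole. The fingers move at their own pace and stop on an object; the grip force is fixed at half the most. Time passes only in rows, so rows that do not move let the fingers close, or fill a call up. It gives the time, the measured TCP pose, the force and the opening at its end, in the units of the state.
- ctrl.get_obs(): the state, without advancing time (a new reading comes with each control period).
- ctrl.get_image(name): name is "scene" or "top" or "wrist"; returns a dict with "img" (400x640x3 uint8, red, green, blue), "range_z" (400x640 float32, mm along the optical axis (not along the pixel's ray), 0 where there is no reading), "mtx" (3x3 intrinsics, pixels), "k1" (the pictures are not rectified: a ray, as slopes to the right and down, at radius r is drawn at 1 + k1 r^2 times it, then the intrinsics apply), "rvec" (rotation vector, rad) and "tvec" (3), from world to camera coordinates, as OpenCV has them. Camera axes: x right, y down, z forward; pixel columns grow to the right and rows downward; lengths in mm; the calibration is good to about 2 mm. A picture is of the moment at which its call begins.
- ctrl.close_job(): hands the job in, once; it reports no verdict.
The state is a dict: "t": time; "qpos": joint angles; "qvel": joint speeds; "joint_torque": joint torques, N m; "ee_pos": TCP position; "orientation": TCP orientation; "ft_force": force on the tool from outside, world axes, zero at the start; "moment": the same for the moment, N m; "width": finger opening in mm.
Only numpy, scipy, OpenCV 4.12 (cv2) and the standard library are available. Lean on these libraries where they do the work, as an engineer would, in place of code of your own. Each camera call takes 0.05 s, during which the arm holds its last target. There are 200 camera calls.

## Task

Three railed rests stand on the bench, each cut to the length of one thing, and every thing is on the wrong one. Move each to its own rest: the tool handle standing upright on the short rest, the batten on the middle one and the spirit level on the long one, the batten and the level on edge as they are now, without tipping anything over; each stands flat on the board between the rails, centred, and the two long ones in line with the rails. Park a thing on the rail-less spare board (or any clear bit of bench) while you swap, and leave the mallet and the folding rule where they are.

Things in the scene. Friction and masses are not known exactly. Their poses are not given: they have to be found in the camera images.
- handle: loose dark wooden tool handle, standing upright, round and slightly tapered: up to 35 mm across, 77 mm high, 0.07 kg, nearly symmetric about its upright axis. Origin: centre of its foot; z up along the handle. It starts on the long rest.
- batten: loose plain dark brown wooden batten standing on edge: 37 mm wide (x), 160 mm long (y), 70 mm high (z), about 0.2 kg. Origin: centre of its underside. Grasp across the 37 mm width. It starts on the short rest and overhangs both its ends.
- level: loose pale wooden spirit level standing on edge, with a small round window in its side: 27 mm wide (x), 257 mm long (y), 49 mm high (z), about 0.2 kg. Origin: centre of its underside. Grasp across the 27 mm width near the middle. It starts on the middle rest and overhangs both its ends.
- short_rest: short rest, proper place of the tool handle: plywood board 80 mm long (y) by 80 mm wide (x), 10 mm thick, with two wooden rails along its y sides (each 9 mm wide, 6 mm high, 62 mm clear between), ends open. Fixed. Origin: centre of its underside, on the bench top; y along its length and the rails, z up. The board's upper face is 10 mm above the origin, the rail tops 16 mm.
- middle_rest: middle rest, proper place of the batten: plywood board 160 mm long (y) by 80 mm wide (x), 10 mm thick, with two wooden rails along its y sides (each 9 mm wide, 6 mm high, 62 mm clear between), ends open. Fixed. Origin: centre of its underside, on the bench top; y along its length and the rails, z up. The board's upper face is 10 mm above the origin, the rail tops 16 mm.
- long_rest: long rest, proper place of the spirit level: plywood board 257 mm long (y) by 80 mm wide (x), 10 mm thick, with two wooden rails along its y sides (each 9 mm wide, 6 mm high, 62 mm clear between), ends open. Fixed. Origin: centre of its underside, on the bench top; y along its length and the rails, z up. The board's upper face is 10 mm above the origin, the rail tops 16 mm.
- spare_board: spare board, empty: a flat cork-faced board without rails, 120 mm long (y) by 100 mm wide (x), fixed to the bench. Origin: centre of its underside, on the bench top; upper face 10 mm above it. The rests and this board lie side by side, in any order, long axes roughly pointing away from the robot.
- mallet: bystander, loose: beech mallet lying at the left of the work, 276 mm long, 66 mm high. Origin: centre of its underside. Leave alone.
- folding_rule: bystander, loose: yellow folding rule lying flat near the front edge of the bench, 36 x 201 x 4 mm. Origin: centre of its underside. Leave alone.

How it is judged (in metres and radians):
At the end, for the whole second after the job is handed in: Handle on the short rest, batten on the middle, level on the long: origin within 15 mm of the rest's centre (horizontally), underside 6 to 14 mm above the rest's origin, tilt under 0.1 rad, batten and level within 0.16 rad of the rails (either way round), all released and at rest (horizontal distance between handle and short_rest below 0.015 m and z of handle in the frame of short_rest between 0.006 and 0.014 m and angle between each of handle, batten, level's own z axis and vertical below 0.1 rad and linear speed of each of handle, batten, level below 0.02 m/s and contact force between the fingers and handle below 0.1 N and horizontal distance between batten and middle_rest below 0.015 m and z of batten in the frame of middle_rest between 0.006 and 0.014 m and contact force between the fingers and batten below 0.1 N and angle between the y axis of batten and the y axis of middle_rest, either way round below 0.16 rad and horizontal distance between level and long_rest below 0.015 m and z of level in the frame of long_rest between 0.006 and 0.014 m and contact force between the fingers and level below 0.1 N and angle between the y axis of level and the y axis of long_rest, either way round below 0.16 rad); the robot touches nothing.
It fails at once if mallet moved more than 25 mm (distance of mallet from where it was at the start of the episode above 0.025 m).
It fails at once if folding rule moved more than 25 mm (distance of folding_rule from where it was at the start of the episode above 0.025 m).
It fails at once if the handle, the batten or the level tipped over (angle between any of handle, batten, level's own z axis and vertical above 0.8 rad).
It also fails if it takes over 115 s, if anything falls off the work surface, if the arm or the gripper's body presses on something with over 40 N, if the wrist force passes 120 N, or if a joint passes its speed limit or range.

## Working session

There is one attempt and no reset: what is moved stays moved. The work goes in short steps, Python scripts to look and compute and a tool call to move; the robot and the scene stay as the last step left them, time stands still between calls to the robot, and variables do not carry over. Pictures are saved under pics/ and viewed, about 12 in all and at most 16, crops included, and the job is handed in when it is done.

Besides the shell and the picture viewer there is one more tool, called after "Request:" as name(argument=value, ...), one argument or row to a line, values as JSON. apply_moves: Moves the arm, as the interface text tells. Its arguments: {"type":"object","properties":{"increments":{"type":"array","items":{"type":"object","properties":{"gripper":{"type":"number"},"delta_pos":{"type":"array","items":{"type":"number"}},"dr":{"type":"array","items":{"type":"number"}}}}}},"required":["increments"]}

```bash
mkdir -p pics
cat > h.py <<'E'
import numpy as np,cv2
from workcell import ctrl
def cam(n):
    d=ctrl.get_image(n); d['R']=cv2.Rodrigues(np.array(d['rvec'],float))[0]; d['t']=np.array(d['tvec'],float).ravel(); return d
def cloud(d):
    z=d['range_z'].astype(float); H,W=z.shape; K=np.array(d['mtx'],float)
    uv=np.stack(np.meshgrid(np.arange(W),np.arange(H)),-1).reshape(-1,1,2).astype(float)
    p=cv2.undistortPoints(uv,K,np.array([d['k1'],0,0,0.])).reshape(H,W,2)
    c=np.dstack([p*z[...,None],z]); w=(c-d['t'])@d['R']; w[z==0]=np.nan; return w
def save(n,im): cv2.imwrite('pics/'+n,cv2.cvtColor(im,cv2.COLOR_RGB2BGR))
E
python3 - <<'E'
from h import *
print(ctrl.get_obs())
d=cam('top'); save('top.png',d['img']); w=cloud(d); np.savez('top.npz',w=w,img=d['img']); print(-d['R'].T@d['t'],d['mtx'])
d=cam('scene'); save('scene.png',d['img'])
E
```

```text
{'t': 0.0, 'qpos': array([-1.24197636e+00,  4.23837831e-01,  1.63062841e+00, -3.30163067e-05,
        1.08859446e+00, -1.90261736e-02]), 'qvel': array([ 2.77954690e-04,  1.00689490e-05,  1.30339796e-03,  3.16987501e-04,
       -1.00327567e-03,  1.22594841e-04]), 'joint_torque': array([-9.37896657e-04, -5.44616389e+01, -2.73669112e+01,  6.44135498e-02,
        2.26947851e-02, -1.19013039e-04]), 'ee_pos': array([ 212.88223293, -587.08631214,  229.92775897]), 'orientation': array([ 2.03265576,  0.35868866, -2.03318288]), 'ft_force': array([-0.14972083,  0.42011116, -0.67905599]), 'moment': array([0.02354562, 0.02159206, 0.02039398]), 'width': 87.9608043066496}
[ 382.30957954  150.88425146 1146.44017799] [[455.88401918   0.         316.31305822]
 [  0.         455.88401918 202.8316945 ]
 [  0.           0.           1.        ]]
```

View pics/top.png

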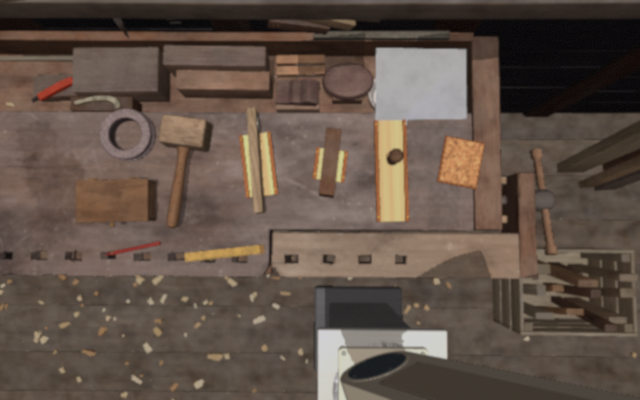

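View pics/scene.png

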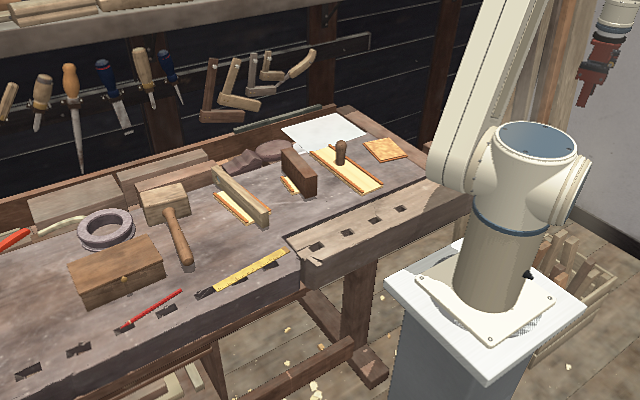

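```bash
cat >> h.py <<'E'
def rect(P):
    (c,s,a)=cv2.minAreaRect(P.astype(np.float32)); b=cv2.boxPoints((c,s,a)); e=[b[1]-b[0],b[2]-b[1]]
    l=max(e,key=np.linalg.norm); th=np.arctan2(l[1],l[0]); th=(th+np.pi/2)%np.pi-np.pi/2
    return np.round(c,1),np.round(sorted(s),1),round(float(th),3)
E
python3 - <<'E'
from h import *
f=np.load('top.npz'); w=f['w']; im=f['img'].astype(int)
hsv=cv2.cvtColor(f['img'],cv2.COLOR_RGB2HSV)
big=cv2.resize(f['img'][95:240,150:500],None,fx=2.25,fy=2.25,interpolation=cv2.INTER_CUBIC); save('crop.png',big)
reg=dict(mid=(238,280,105,215),short=(310,352,122,200),long=(370,412,119,225),spare=(436,488,133,190))
for n,(a,b,c,d) in reg.items():
    P=w[c:d,a:b].reshape(-1,3); h=hsv[c:d,a:b].reshape(-1,3); ok=~np.isnan(P[:,2]); P=P[ok];h=h[ok]
    print(n,'z pct',np.round(np.percentile(P[:,2],[2,20,50,80,98]),1))
    m=(h[:,1]>90)&(h[:,2]>130)&(P[:,2]<22)
    print('  rest',m.sum(),rect(P[m][:,:2]), np.median(P[m][:,2]))
    m=P[:,2]>30
    if m.sum()>5:
        t=P[m]; zt=np.percentile(t[:,2],90); tt=t[t[:,2]>zt-8]; print('  obj',m.sum(),zt,rect(tt[:,:2]),tt[:,:2].mean(0))
E
```

```text
mid z pct [-73.1  -1.1   8.2  55.2  61.4]
  rest 934 (array([557.1, 314. ]), array([ 85.1, 158.9]), 0.134) 12.646102841846874
  obj 1106 61.24414951539512 (array([562.9, 315. ]), array([ 22.4, 256.5]), 0.084) [561.03518823 314.57252731]
short z pct [-4.2 -1.1  3.9 79.  82.6]
  rest 298 (array([557.3, 131.8]), array([79.6, 82.6]), 1.439) 14.948585108834518
  obj 1077 81.98862488366407 (array([556.9, 132.5]), array([ 36.9, 160.1]), -0.106) [556.12642791 132.56709993]
long z pct [-3.4  1.4  9.4 13.6 83.3]
  rest 2779 (array([543.6, -21.4]), array([ 83.6, 253.4]), 0.047) 10.572728696467163
  obj 197 87.29864354691219 (array([570. , -21.7]), array([28.6, 30.6]), -1.567) [570.26586722 -22.18585014]
spare z pct [-5.6 -1.3  7.2 10.5 13.6]
  rest 1849 (array([ 566.6, -199.1]), array([103.5, 119.4]), -0.204) 9.335427968624638
```

View pics/crop.png

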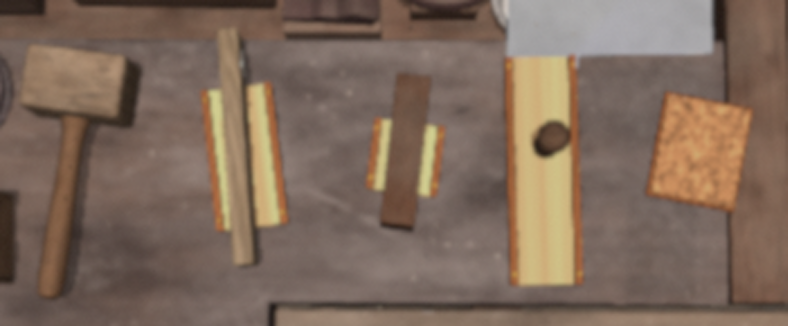

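```bash
cat >> h.py <<'E'
def plan(x,y,z,yaw,step=40):
    "rows to bring TCP to x,y,z, tool down, tool y axis at world angle yaw (mod pi)"
    o=ctrl.get_obs(); p=np.array(o['ee_pos']); R=cv2.Rodrigues(np.array(o['orientation'],float))[0]
    yc=np.arctan2(R[1,1],R[0,1]); dy=(yaw-yc+np.pi/2)%np.pi-np.pi/2
    Y=np.array([np.cos(yc+dy),np.sin(yc+dy),0]);X=np.array([0,0,-1.]);T=np.stack([X,Y,np.cross(X,Y)],1)
    dr=cv2.Rodrigues(R.T@T)[0].ravel()
    d=np.array([x,y,z])-p; n=max(int(np.ceil(np.linalg.norm(d)/step)),1)
    print('now',p.round(1),'yaw',round(yc,3),'q6',round(o['qpos'][5],2),'w',round(o['width'],1),'F',np.round(o['ft_force'],1))
    print('dr',dr.round(3),' delta before turn cm',(R.T@d/10).round(2),' after turn',(T.T@d/10).round(2),'rows',n)
E
python3 - <<'E'
from h import *
plan(570,-22,200,np.pi/2)
E
```

```text
now [ 212.9 -587.1  230. ] yaw -1.223 q6 -0.02 w 87.6 F [ 0.1 -0.1  0.4]
dr [0.348 0.    0.001]  delta before turn cm [  3.06 -40.95 -52.83]  after turn [  3.   -56.51 -35.71] rows 17
```

Request:
apply_moves(
  increments=[
    {"gripper": 100, "delta_pos": [0, 0, 0], "dr": [0.087, 0, 0]},
    {"gripper": 100, "delta_pos": [0, 0, 0], "dr": [0.087, 0, 0]},
    {"gripper": 100, "delta_pos": [0, 0, 0], "dr": [0.087, 0, 0]},
    {"gripper": 100, "delta_pos": [0, 0, 0], "dr": [0.087, 0, 0]},
    {"gripper": 100, "delta_pos": [0, 0, 0], "dr": [0, 0, 0]},
  ],
)

```text
t: 0.52
ee_pos: [212.9, -587.3, 230.2]
orientation: [-2.219, 0.003, 2.22]
ft_force: [-0.7, 1.0, 0.2]
width: 88.1
```

Request:
apply_moves(
  increments=[
    {"gripper": 100, "delta_pos": [0, -2.8, -1.8], "dr": [0, 0, 0]},
    {"gripper": 100, "delta_pos": [0, -2.8, -1.8], "dr": [0, 0, 0]},
    {"gripper": 100, "delta_pos": [0, -2.8, -1.8], "dr": [0, 0, 0]},
    {"gripper": 100, "delta_pos": [0, -2.8, -1.8], "dr": [0, 0, 0]},
    {"gripper": 100, "delta_pos": [0, -2.8, -1.8], "dr": [0, 0, 0]},
  ],
)

```text
t: 0.93
ee_pos: [303.5, -446.1, 230.5]
orientation: [2.22, 0.003, -2.221]
ft_force: [0.3, 0.6, -0.1]
width: 87.7
```

Request:
apply_moves(
  increments=[
    {"gripper": 100, "delta_pos": [0, -2.8, -1.8], "dr": [0, 0, 0]},
    {"gripper": 100, "delta_pos": [0, -2.8, -1.8], "dr": [0, 0, 0]},
    {"gripper": 100, "delta_pos": [0, -2.8, -1.8], "dr": [0, 0, 0]},
    {"gripper": 100, "delta_pos": [0, -2.8, -1.8], "dr": [0, 0, 0]},
    {"gripper": 100, "delta_pos": [0, -2.8, -1.8], "dr": [0, 0, 0]},
  ],
)

```text
t: 1.35
ee_pos: [393.6, -306.1, 230.6]
orientation: [2.22, 0.003, -2.22]
ft_force: [-0.4, -0.1, -0.2]
width: 87.7
```

Request:
apply_moves(
  increments=[
    {"gripper": 100, "delta_pos": [0, -2.8, -1.8], "dr": [0, 0, 0]},
    {"gripper": 100, "delta_pos": [0, -2.8, -1.8], "dr": [0, 0, 0]},
    {"gripper": 100, "delta_pos": [0, -2.8, -1.8], "dr": [0, 0, 0]},
    {"gripper": 100, "delta_pos": [0, -2.8, -1.8], "dr": [0, 0, 0]},
    {"gripper": 100, "delta_pos": [0, -2.8, -1.8], "dr": [0, 0, 0]},
  ],
)

```text
t: 1.77
ee_pos: [483.6, -166.0, 230.6]
orientation: [2.22, 0.003, -2.22]
ft_force: [-0.7, -1.0, -0.7]
width: 87.9
```

Run:
```python
from h import *
plan(570,-22,200,np.pi/2)
```

```text
now [ 483.6 -166.   230.6] yaw -1.568 q6 1.21 w 87.9 F [-0.7 -1.  -0.7]
dr [0.003 0.    0.   ]  delta before turn cm [  3.06 -14.38  -8.68]  after turn [  3.06 -14.4   -8.64] rows 5
```

Request:
apply_moves(
  increments=[
    {"gripper": 100, "delta_pos": [0.6, -2.88, -1.73], "dr": [0, 0, 0]},
    {"gripper": 100, "delta_pos": [0.6, -2.88, -1.73], "dr": [0, 0, 0]},
    {"gripper": 100, "delta_pos": [0.6, -2.88, -1.73], "dr": [0, 0, 0]},
    {"gripper": 100, "delta_pos": [0.6, -2.88, -1.73], "dr": [0, 0, 0]},
    {"gripper": 100, "delta_pos": [0.6, -2.88, -1.73], "dr": [0, 0, 0]},
  ],
)

```text
t: 2.18
ee_pos: [570.1, -22.0, 200.3]
orientation: [2.22, 0.003, -2.22]
ft_force: [-0.1, 0.1, -0.5]
width: 87.7
```

Run:
```python
from h import *
d=cam('wrist'); w=cloud(d); save('w1.png',d['img']); np.savez('w1.npz',w=w,img=d['img'])
P=w.reshape(-1,3); 
m=(P[:,2]>60)&(P[:,2]<95)&(abs(P[:,0]-570)<40)&(abs(P[:,1]+22)<40)
print(m.sum(),P[m].mean(0),P[m].max(0),P[m].min(0))
plan(570,-22,200,np.pi/2)
```

```text
1346 [572.73660974 -24.06187194  83.3775312 ] [586.9972924   -7.29615487  89.38035585] [553.29687476 -40.70830044  60.01822793]
now [572.6 -17.9 199.4] yaw -1.566 q6 1.51 w 87.8 F [ 1.9  3.5 -0.2]
dr [ 0.005 -0.001  0.002]  delta before turn cm [-0.06  0.4   0.26]  after turn [-0.06  0.41  0.26] rows 1
```

View pics/w1.png

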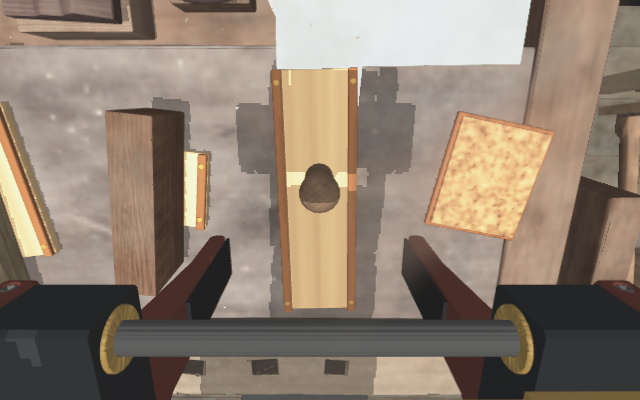

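Request:
apply_moves(
  increments=[
    {"gripper": 100, "delta_pos": [0, 0.1, 0], "dr": [0, 0, 0]},
    {"gripper": 100, "delta_pos": [0, 0, 0], "dr": [0, 0, 0]},
    {"gripper": 100, "delta_pos": [3, 0, 0], "dr": [0, 0, 0]},
    {"gripper": 100, "delta_pos": [3, 0, 0], "dr": [0, 0, 0]},
    {"gripper": 100, "delta_pos": [3, 0, 0], "dr": [0, 0, 0]},
  ],
)

```text
t: 2.65
ee_pos: [569.5, -26.1, 110.6]
orientation: [-2.224, 0.001, 2.219]
ft_force: [0.6, 0.0, 0.3]
width: 87.8
```

Request:
apply_moves(
  increments=[
    {"gripper": 100, "delta_pos": [3, 0, 0], "dr": [0, 0, 0]},
    {"gripper": 100, "delta_pos": [3, 0, 0], "dr": [0, 0, 0]},
    {"gripper": 100, "delta_pos": [0, 0, 0], "dr": [0, 0, 0]},
    {"gripper": 100, "delta_pos": [0, 0, 0], "dr": [0, 0, 0]},
    {"gripper": 100, "delta_pos": [0, 0, 0], "dr": [0, 0, 0]},
  ],
)

```text
t: 3.07
ee_pos: [570.3, -25.5, 52.1]
orientation: [-2.223, 0.001, 2.219]
ft_force: [0.5, -0.2, 0.3]
width: 87.8
```

Run:
```python
from h import *
plan(570,-23,50,np.pi/2)
```

```text
now [570.3 -25.5  52.1] yaw -1.572 q6 1.51 w 87.8 F [ 0.5 -0.2  0.3]
dr [-0.001 -0.001 -0.   ]  delta before turn cm [ 0.21 -0.25  0.03]  after turn [ 0.21 -0.25  0.03] rows 1
```

Request:
apply_moves(
  increments=[
    {"gripper": 100, "delta_pos": [0.2, -0.2, 0], "dr": [0, 0, 0]},
    {"gripper": 30, "delta_pos": [0, 0, 0], "dr": [0, 0, 0]},
    {"gripper": 30, "delta_pos": [0, 0, 0], "dr": [0, 0, 0]},
    {"gripper": 10, "delta_pos": [0, 0, 0], "dr": [0, 0, 0]},
    {"gripper": 10, "delta_pos": [0, 0, 0], "dr": [0, 0, 0]},
  ],
)

```text
t: 3.48
ee_pos: [570.0, -22.5, 49.3]
orientation: [2.223, 0.0, -2.22]
ft_force: [0.5, -0.4, 0.4]
width: 64.2
```

Request:
apply_moves(
  increments=[
    {"gripper": 10, "delta_pos": [0, 0, 0], "dr": [0, 0, 0]},
    {"gripper": 10, "delta_pos": [0, 0, 0], "dr": [0, 0, 0]},
    {"gripper": 10, "delta_pos": [0, 0, 0], "dr": [0, 0, 0]},
    {"gripper": 10, "delta_pos": [0, 0, 0], "dr": [0, 0, 0]},
    {"gripper": 10, "delta_pos": [0, 0, 0], "dr": [0, 0, 0]},
  ],
)

```text
t: 3.9
ee_pos: [569.6, -22.6, 48.6]
orientation: [-2.221, 0.0, 2.221]
ft_force: [0.1, -0.4, -0.3]
width: 32.8
```

Request:
apply_moves(
  increments=[
    {"gripper": 10, "delta_pos": [0, 0, 0], "dr": [0, 0, 0]},
    {"gripper": 10, "delta_pos": [-1, 0, 0], "dr": [0, 0, 0]},
    {"gripper": 10, "delta_pos": [-2, 0, 0], "dr": [0, 0, 0]},
    {"gripper": 10, "delta_pos": [-2, 0, 0], "dr": [0, 0, 0]},
    {"gripper": 10, "delta_pos": [0, 0, 0], "dr": [0, 0, 0]},
  ],
)

```text
t: 4.32
ee_pos: [572.0, -22.7, 102.4]
orientation: [2.228, -0.001, -2.215]
ft_force: [-0.1, -0.7, -0.3]
width: 32.8
```

Request:
apply_moves(
  increments=[
    {"gripper": 10, "delta_pos": [0, 1.5, 0], "dr": [0, 0, 0]},
    {"gripper": 10, "delta_pos": [0, 2, 0], "dr": [0, 0, 0]},
    {"gripper": 10, "delta_pos": [0, 2, 0], "dr": [0, 0, 0]},
    {"gripper": 10, "delta_pos": [0, 2, 0], "dr": [0, 0, 0]},
    {"gripper": 10, "delta_pos": [0, 2, 0], "dr": [0, 0, 0]},
  ],
)

```text
t: 4.73
ee_pos: [569.3, -118.4, 98.3]
orientation: [-2.221, -0.0, 2.222]
ft_force: [-0.4, -0.2, -0.9]
width: 32.8
```

Request:
apply_moves(
  increments=[
    {"gripper": 10, "delta_pos": [0, 2, 0], "dr": [0, 0, 0]},
    {"gripper": 10, "delta_pos": [0, 2, 0], "dr": [0, 0, 0]},
    {"gripper": 10, "delta_pos": [0, 2, 0], "dr": [0, 0, 0]},
    {"gripper": 10, "delta_pos": [0, 1.5, 0], "dr": [0, 0, 0]},
    {"gripper": 10, "delta_pos": [0, 0.5, 0], "dr": [0, 0, 0]},
  ],
)

```text
t: 5.15
ee_pos: [569.5, -199.5, 98.4]
orientation: [-2.221, 0.002, 2.221]
ft_force: [0.6, 0.4, -0.4]
width: 32.8
```

Request:
apply_moves(
  increments=[
    {"gripper": 10, "delta_pos": [0, 0, 0], "dr": [0, 0, 0]},
    {"gripper": 10, "delta_pos": [0, 0, 0], "dr": [0, 0, 0]},
    {"gripper": 10, "delta_pos": [0, 0, 0], "dr": [0, 0, 0]},
    {"gripper": 10, "delta_pos": [0, 0, 0], "dr": [0, 0, 0]},
    {"gripper": 10, "delta_pos": [0, 0, 0], "dr": [0, 0, 0]},
  ],
)

```text
t: 5.57
ee_pos: [569.7, -196.7, 98.7]
orientation: [2.221, 0.001, -2.221]
ft_force: [0.5, -0.1, -1.0]
width: 33.0
```

Run:
```python
from h import *
plan(567,-199,49,np.pi/2)
d=cam('wrist'); save('w2.png',d['img'])
```

```text
now [ 569.7 -196.7   98.7] yaw -1.57 q6 1.22 w 33.0 F [ 0.5 -0.1 -1. ]
dr [0.001 0.    0.   ]  delta before turn cm [4.97 0.23 0.27]  after turn [4.97 0.23 0.27] rows 2
```

View pics/w2.png

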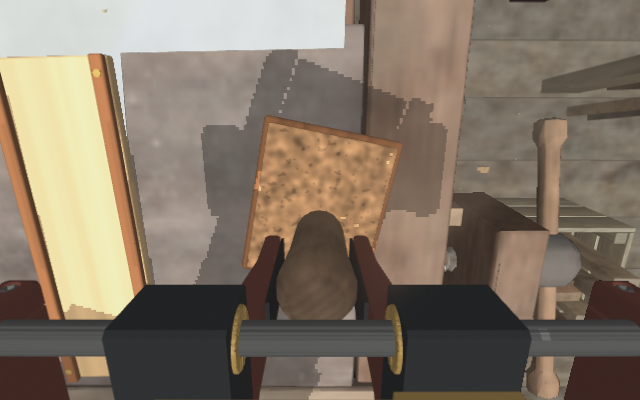

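Run:
```python
import numpy as np
w=np.load('top.npz')['w']
for v in (60,100,150,200): print([w[v,u].round(0) for u in (478,487,495)])
```

```text
[array([ 833., -248.,   -6.]), array([ 831., -269.,   -1.]), array([ 832., -291.,   -4.])]
[array([ 727., -246.,   -3.]), array([ 728., -269.,   -4.]), array([ 727., -288.,   -3.])]
[array([ 596., -239.,   11.]), array([ 599., -267.,   -6.]), array([ 598., -285.,   -1.])]
[array([ 471., -241.,   -1.]), array([ 472., -264.,   -4.]), array([ 472., -285.,   -5.])]
```

Request:
apply_moves(
  increments=[
    {"gripper": 10, "delta_pos": [2, 0, 0], "dr": [0, 0, 0]},
    {"gripper": 10, "delta_pos": [1.5, 0, 0], "dr": [0, 0, 0]},
    {"gripper": 10, "delta_pos": [0.7, 0, 0], "dr": [0, 0, 0]},
    {"gripper": 10, "delta_pos": [0.2, 0, 0], "dr": [0, 0, 0]},
    {"gripper": 10, "delta_pos": [0, 0, 0], "dr": [0, 0, 0]},
  ],
)

```text
t: 6.03
ee_pos: [569.4, -197.3, 54.3]
orientation: [-2.22, -0.0, 2.222]
ft_force: [-0.5, 0.4, -0.6]
width: 32.7
```

Request:
apply_moves(
  increments=[
    {"gripper": 10, "delta_pos": [0.2, 0, 0], "dr": [0, 0, 0]},
    {"gripper": 10, "delta_pos": [0.1, 0, 0], "dr": [0, 0, 0]},
    {"gripper": 10, "delta_pos": [0.1, 0, 0], "dr": [0, 0, 0]},
    {"gripper": 10, "delta_pos": [0, 0, 0], "dr": [0, 0, 0]},
    {"gripper": 10, "delta_pos": [0, 0, 0], "dr": [0, 0, 0]},
  ],
)

```text
t: 6.45
ee_pos: [569.8, -197.7, 51.0]
orientation: [-2.222, 0.0, 2.221]
ft_force: [-0.7, -0.3, -0.3]
width: 33.1
```

Request:
apply_moves(
  increments=[
    {"gripper": 10, "delta_pos": [0.1, 0, 0], "dr": [0, 0, 0]},
    {"gripper": 10, "delta_pos": [0.1, 0, 0], "dr": [0, 0, 0]},
    {"gripper": 10, "delta_pos": [0.05, 0, 0], "dr": [0, 0, 0]},
    {"gripper": 10, "delta_pos": [0, 0, 0], "dr": [0, 0, 0]},
    {"gripper": 10, "delta_pos": [0, 0, 0], "dr": [0, 0, 0]},
  ],
)

```text
t: 6.87
ee_pos: [569.9, -197.7, 48.5]
orientation: [2.222, -0.0, -2.221]
ft_force: [-0.6, 0.2, 2.7]
width: 32.9
```

Request:
apply_moves(
  increments=[
    {"gripper": 60, "delta_pos": [0, 0, 0], "dr": [0, 0, 0]},
    {"gripper": 90, "delta_pos": [0, 0, 0], "dr": [0, 0, 0]},
    {"gripper": 90, "delta_pos": [0, 0, 0], "dr": [0, 0, 0]},
    {"gripper": 90, "delta_pos": [0, 0, 0], "dr": [0, 0, 0]},
    {"gripper": 90, "delta_pos": [0, 0, 0], "dr": [0, 0, 0]},
  ],
)

```text
t: 7.28
ee_pos: [569.5, -197.6, 48.0]
orientation: [-2.221, 0.0, 2.222]
ft_force: [0.7, 0.8, -0.1]
width: 62.7
```

Request:
apply_moves(
  increments=[
    {"gripper": 90, "delta_pos": [-1, 0, 0], "dr": [0, 0, 0]},
    {"gripper": 90, "delta_pos": [-3.5, 0, 0], "dr": [0, 0, 0]},
    {"gripper": 90, "delta_pos": [-3.5, 0, 0], "dr": [0, 0, 0]},
    {"gripper": 90, "delta_pos": [-3.5, 0, 0], "dr": [0, 0, 0]},
    {"gripper": 90, "delta_pos": [-3.5, 0, 0], "dr": [0, 0, 0]},
  ],
)

```text
t: 7.7
ee_pos: [569.3, -197.5, 200.4]
orientation: [-2.221, 0.0, 2.221]
ft_force: [0.8, -0.5, 0.0]
width: 79.3
```

Request:
apply_moves(
  increments=[
    {"gripper": 90, "delta_pos": [0, -3.4, 0], "dr": [0, 0, 0]},
    {"gripper": 90, "delta_pos": [0, -3.4, 0], "dr": [0, 0, 0]},
    {"gripper": 90, "delta_pos": [0, -3.4, 0], "dr": [0, 0, 0]},
    {"gripper": 90, "delta_pos": [0, -3.4, 0], "dr": [0, 0, 0]},
    {"gripper": 90, "delta_pos": [0, -3.4, 0], "dr": [0, 0, 0]},
  ],
)

```text
t: 8.12
ee_pos: [569.4, -26.2, 199.2]
orientation: [-2.222, 0.001, 2.22]
ft_force: [0.1, -0.0, 0.3]
width: 79.2
```

Request:
apply_moves(
  increments=[
    {"gripper": 90, "delta_pos": [0, -3.4, 0], "dr": [0, 0, 0]},
    {"gripper": 90, "delta_pos": [0, -3.4, 0], "dr": [0, 0, 0]},
    {"gripper": 90, "delta_pos": [0, -3.4, 0], "dr": [0, 0, 0]},
    {"gripper": 90, "delta_pos": [0, -3.4, 0], "dr": [0, 0, 0]},
    {"gripper": 90, "delta_pos": [0, -3.4, 0], "dr": [0, 0, 0]},
  ],
)

```text
t: 8.53
ee_pos: [569.4, 144.1, 199.1]
orientation: [-2.222, 0.0, 2.221]
ft_force: [0.6, 0.1, -0.1]
width: 78.9
```

Request:
apply_moves(
  increments=[
    {"gripper": 90, "delta_pos": [0, -3.4, 0], "dr": [0, 0, 0]},
    {"gripper": 90, "delta_pos": [0, -3.4, 0], "dr": [0, 0, 0]},
    {"gripper": 90, "delta_pos": [0, -3.4, 0], "dr": [0, 0, 0]},
    {"gripper": 90, "delta_pos": [0, -3.4, 0], "dr": [0, 0, 0]},
    {"gripper": 90, "delta_pos": [0, -3.4, 0], "dr": [0, 0, 0]},
  ],
)

```text
t: 8.95
ee_pos: [569.4, 314.1, 199.0]
orientation: [-2.222, -0.0, 2.221]
ft_force: [0.8, -0.3, 0.1]
width: 78.8
```

Request:
apply_moves(
  increments=[
    {"gripper": 90, "delta_pos": [0, 0, 0], "dr": [-0.084, 0, 0]},
    {"gripper": 90, "delta_pos": [0, 0, 0], "dr": [0, 0, 0]},
    {"gripper": 90, "delta_pos": [0, 0, 0], "dr": [0, 0, 0]},
    {"gripper": 90, "delta_pos": [0, 0, 0], "dr": [0, 0, 0]},
    {"gripper": 90, "delta_pos": [0, 0, 0], "dr": [0, 0, 0]},
  ],
)

```text
t: 9.37
ee_pos: [569.8, 311.3, 198.4]
orientation: [2.18, 0.088, -2.18]
ft_force: [-0.1, 0.4, -0.3]
width: 79.4
```

Run:
```python
from h import *
plan(562,315,30,np.pi/2+.084)
d=cam('wrist'); save('w3.png',d['img']); P=cloud(d).reshape(-1,3)
m=(P[:,2]>52)&(P[:,2]<68)&(abs(P[:,0]-560)<145)&(abs(P[:,1]-315)<40)
print(m.sum(),rect(P[m][:,:2]),np.median(P[m],0))
Q=P[m]; s=(abs(Q[:,0]-560)<100); print(np.polyfit(Q[s,0]-560,Q[s,1],1))
d=cam('top'); w=cloud(d); save('top2.png',d['img'])
P=w.reshape(-1,3);m=(P[:,2]>50)&(abs(P[:,0]-569)<40)&(abs(P[:,1]+198)<40); print('handle',m.sum(),P[m].mean(0),P[m].max(0),P[m].min(0))
```

```text
now [569.8 311.3 198.4] yaw -1.49 q6 1.97 w 79.4 F [-0.1  0.4 -0.3]
dr [-0.003  0.    -0.   ]  delta before turn cm [16.84 -0.44  0.75]  after turn [16.84 -0.44  0.75] rows 5
7074 (array([562.5, 314.7]), array([ 22.8, 253.3]), 0.079) [584.73973255 315.95420227  59.57828542]
[8.38351536e-02 3.14484260e+02]
handle 197 [ 569.40330456 -193.79262463   79.73143535] [ 588.88222597 -180.650828     90.68769041] [ 554.52261105 -213.90019056   50.04129377]
```

View pics/w3.png

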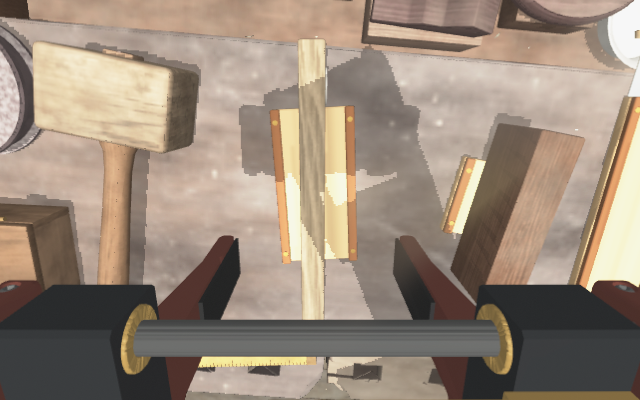

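Request:
apply_moves(
  increments=[
    {"gripper": 90, "delta_pos": [3, -0.34, 0.73], "dr": [0, 0, 0]},
    {"gripper": 90, "delta_pos": [3.5, 0, 0], "dr": [0, 0, 0]},
    {"gripper": 90, "delta_pos": [3.5, 0, 0], "dr": [0, 0, 0]},
    {"gripper": 90, "delta_pos": [3.5, 0, 0], "dr": [0, 0, 0]},
    {"gripper": 90, "delta_pos": [2, 0, 0], "dr": [0, 0, 0]},
  ],
)

```text
t: 9.88
ee_pos: [560.5, 313.5, 39.7]
orientation: [2.175, 0.088, -2.183]
ft_force: [-0.4, 0.6, -0.1]
width: 78.9
```

Request:
apply_moves(
  increments=[
    {"gripper": 90, "delta_pos": [0.7, 0, 0], "dr": [0, 0, 0]},
    {"gripper": 90, "delta_pos": [0, 0, 0], "dr": [0, 0, 0]},
    {"gripper": 90, "delta_pos": [0, 0, 0], "dr": [0, 0, 0]},
    {"gripper": 90, "delta_pos": [0, 0, 0], "dr": [0, 0, 0]},
    {"gripper": 90, "delta_pos": [0, 0, 0], "dr": [0, 0, 0]},
  ],
)

```text
t: 10.3
ee_pos: [563.4, 315.7, 38.2]
orientation: [2.183, 0.093, -2.176]
ft_force: [0.8, 0.3, -0.2]
width: 79.4
```

Close enough (z 38 gives good pad overlap). Close the gripper and lift.

Request:
apply_moves(
  increments=[
    {"gripper": 5, "delta_pos": [0.4, 0, 0], "dr": [0, 0, 0]},
    {"gripper": 5, "delta_pos": [0, 0, 0], "dr": [0, 0, 0]},
    {"gripper": 5, "delta_pos": [0, 0, 0], "dr": [0, 0, 0]},
    {"gripper": 5, "delta_pos": [0, 0, 0], "dr": [0, 0, 0]},
    {"gripper": 5, "delta_pos": [0, 0, 0], "dr": [0, 0, 0]},
  ],
)

```text
t: 10.72
ee_pos: [562.2, 315.2, 32.3]
orientation: [2.179, 0.091, -2.178]
ft_force: [0.4, 0.3, 0.1]
width: 49.1
```

Request:
apply_moves(
  increments=[
    {"gripper": 5, "delta_pos": [0, 0, 0], "dr": [0, 0, 0]},
    {"gripper": 5, "delta_pos": [0, 0, 0], "dr": [0, 0, 0]},
    {"gripper": 5, "delta_pos": [0, 0, 0], "dr": [0, 0, 0]},
    {"gripper": 5, "delta_pos": [0, 0, 0], "dr": [0, 0, 0]},
    {"gripper": 5, "delta_pos": [0, 0, 0], "dr": [0, 0, 0]},
  ],
)

```text
t: 11.13
ee_pos: [562.2, 315.1, 32.1]
orientation: [2.178, 0.091, -2.179]
ft_force: [1.7, -0.1, -0.6]
width: 21.7
```

Request:
apply_moves(
  increments=[
    {"gripper": 5, "delta_pos": [-0.5, 0, 0], "dr": [0, 0, 0]},
    {"gripper": 5, "delta_pos": [-1, 0, 0], "dr": [0, 0, 0]},
    {"gripper": 5, "delta_pos": [-1.5, 0, 0], "dr": [0, 0, 0]},
    {"gripper": 5, "delta_pos": [-1, 0, 0], "dr": [0, 0, 0]},
    {"gripper": 5, "delta_pos": [0, 0, 0], "dr": [0, 0, 0]},
  ],
)

```text
t: 11.55
ee_pos: [564.0, 316.2, 75.7]
orientation: [2.185, 0.094, -2.175]
ft_force: [-0.4, 0.6, -2.9]
width: 22.0
```

Request:
apply_moves(
  increments=[
    {"gripper": 5, "delta_pos": [-2, 0, 0], "dr": [0, 0, 0]},
    {"gripper": 5, "delta_pos": [-2, 0, 0], "dr": [0, 0, 0]},
    {"gripper": 5, "delta_pos": [-2, 0, 0], "dr": [0, 0, 0]},
    {"gripper": 5, "delta_pos": [-1, 0, 0], "dr": [0, 0, 0]},
    {"gripper": 5, "delta_pos": [0, 0, 0], "dr": [0, 0, 0]},
  ],
)

```text
t: 11.97
ee_pos: [563.6, 316.0, 145.1]
orientation: [2.185, 0.094, -2.175]
ft_force: [0.7, -0.2, -2.4]
width: 22.0
```

Run:
```python
from h import *
d=cam('top'); w=cloud(d); hsv=cv2.cvtColor(d['img'],cv2.COLOR_RGB2HSV); save('top3.png',d['img'])
sub=(slice(110,230),slice(366,416)); P=w[sub].reshape(-1,3); h=hsv[sub].reshape(-1,3)
m=(h[:,1]>90)&(h[:,2]>120)&(P[:,2]<22)&(P[:,2]>-10); P=P[m]
print(m.sum(),rect(P[:,:2]),P.mean(0),np.percentile(P[:,0],[.5,99.5]))
b=np.arange(440,650,10); L=[];R=[]
for x in b:
    y=P[abs(P[:,0]-x)<5,1]
    if len(y)>5: L.append((x,np.percentile(y,98)));R.append((x,np.percentile(y,2)))
for q in(L,R): q=np.array(q); print(np.polyfit(q[:,0]-544,q[:,1],1))
plan(544,-21,140,np.pi/2+.035)
```

```text
3008 (array([543.4, -23.4]), array([ 83. , 253.5]), 0.024) [541.10596212 -21.84281724  10.99564356] [418.97458136 667.47385779]
[ 0.02273337 16.00596897]
[ 2.4964206e-02 -5.9646527e+01]
now [562.8 315.5 143.3] yaw -1.487 q6 1.98 w 22.0 F [-0.7  0.8 -3. ]
dr [ 0.049 -0.002  0.001]  delta before turn cm [ 0.29 33.37  4.69]  after turn [ 0.33 33.56  3.06] rows 9
```

Request:
apply_moves(
  increments=[
    {"gripper": 5, "delta_pos": [0, 0, 0], "dr": [0.03, 0, 0]},
    {"gripper": 5, "delta_pos": [0, 0, 0], "dr": [0.028, 0, 0]},
    {"gripper": 5, "delta_pos": [0, 1.2, 0.1], "dr": [0, 0, 0]},
    {"gripper": 5, "delta_pos": [0, 2.4, 0.2], "dr": [0, 0, 0]},
    {"gripper": 5, "delta_pos": [0, 3, 0.25], "dr": [0, 0, 0]},
  ],
)

```text
t: 12.43
ee_pos: [557.5, 248.6, 140.8]
orientation: [2.205, 0.031, -2.208]
ft_force: [-0.6, -0.2, -2.3]
width: 22.1
```

Request:
apply_moves(
  increments=[
    {"gripper": 5, "delta_pos": [0, 3, 0.25], "dr": [0, 0, 0]},
    {"gripper": 5, "delta_pos": [0, 3, 0.25], "dr": [0, 0, 0]},
    {"gripper": 5, "delta_pos": [0, 3, 0.25], "dr": [0, 0, 0]},
    {"gripper": 5, "delta_pos": [0, 3, 0.25], "dr": [0, 0, 0]},
    {"gripper": 5, "delta_pos": [0, 3, 0.25], "dr": [0, 0, 0]},
  ],
)

```text
t: 12.85
ee_pos: [548.4, 96.5, 141.1]
orientation: [2.206, 0.029, -2.21]
ft_force: [0.0, -0.2, -2.3]
width: 22.0
```

Request:
apply_moves(
  increments=[
    {"gripper": 5, "delta_pos": [0, 3, 0.25], "dr": [0, 0, 0]},
    {"gripper": 5, "delta_pos": [0, 3, 0.25], "dr": [0, 0, 0]},
    {"gripper": 5, "delta_pos": [0, 2.8, 0.25], "dr": [0, 0, 0]},
    {"gripper": 5, "delta_pos": [0, 2, 0.17], "dr": [0, 0, 0]},
    {"gripper": 5, "delta_pos": [0, 1.3, 0], "dr": [0, 0, 0]},
  ],
)

```text
t: 13.27
ee_pos: [542.1, -25.0, 141.2]
orientation: [2.206, 0.027, -2.211]
ft_force: [0.8, 0.3, -2.8]
width: 21.9
```

Request:
apply_moves(
  increments=[
    {"gripper": 5, "delta_pos": [0, 0, 0], "dr": [0, 0, 0]},
    {"gripper": 5, "delta_pos": [0, 0, 0], "dr": [0, 0, 0]},
    {"gripper": 5, "delta_pos": [0, 0, 0], "dr": [0, 0, 0]},
    {"gripper": 5, "delta_pos": [0, 0, 0], "dr": [0, 0, 0]},
    {"gripper": 5, "delta_pos": [0, 0, 0], "dr": [0, 0, 0]},
  ],
)

```text
t: 13.68
ee_pos: [543.6, -21.5, 142.1]
orientation: [2.207, 0.03, -2.208]
ft_force: [0.5, 0.1, -2.3]
width: 22.0
```

Run:
```python
from h import *
plan(543.5,-22,32.5,np.pi/2+.025)
d=cam('wrist'); save('w4.png',d['img']); P=cloud(d).reshape(-1,3)
m=(P[:,2]>150)&(P[:,2]<180)&(abs(P[:,0]-543)<150)&(abs(P[:,1]+22)<45)
print(m.sum(),rect(P[m][:,:2]),np.median(P[m],0))
```

```text
now [543.6 -21.5 142.1] yaw -1.543 q6 1.48 w 22.0 F [ 0.5  0.1 -2.3]
dr [0.002 0.    0.   ]  delta before turn cm [1.096e+01 5.000e-02 1.000e-02]  after turn [10.96  0.05  0.02] rows 3
22707 (array([567.9, -22.3]), array([ 44.9, 166.9]), -0.093) [590.09211852 -20.00254178 169.51200809]
```

View pics/w4.png

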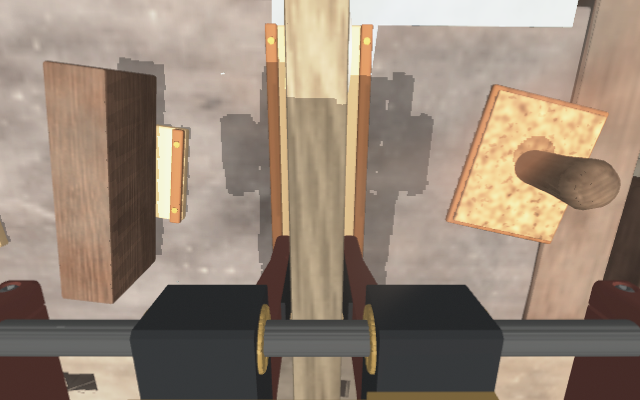

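Request:
apply_moves(
  increments=[
    {"gripper": 5, "delta_pos": [2.5, 0.05, 0], "dr": [0, 0, 0]},
    {"gripper": 5, "delta_pos": [3, 0, 0], "dr": [0, 0, 0]},
    {"gripper": 5, "delta_pos": [2.5, 0, 0], "dr": [0, 0, 0]},
    {"gripper": 5, "delta_pos": [1.5, 0, 0], "dr": [0, 0, 0]},
    {"gripper": 5, "delta_pos": [0.5, 0, 0], "dr": [0, 0, 0]},
  ],
)

```text
t: 14.15
ee_pos: [542.0, -22.2, 39.7]
orientation: [2.204, 0.03, -2.213]
ft_force: [-0.8, -0.2, -3.0]
width: 21.7
```

Request:
apply_moves(
  increments=[
    {"gripper": 5, "delta_pos": [0, 0, 0], "dr": [0, 0, 0]},
    {"gripper": 5, "delta_pos": [0.2, 0, 0], "dr": [0, 0, 0]},
    {"gripper": 5, "delta_pos": [0.1, 0, 0], "dr": [0, 0, 0]},
    {"gripper": 5, "delta_pos": [0.1, 0, 0], "dr": [0, 0, 0]},
    {"gripper": 5, "delta_pos": [0, 0, 0], "dr": [0, 0, 0]},
  ],
)

```text
t: 14.57
ee_pos: [544.2, -22.9, 38.9]
orientation: [2.21, 0.028, -2.207]
ft_force: [0.1, -0.4, -2.3]
width: 21.7
```

Request:
apply_moves(
  increments=[
    {"gripper": 5, "delta_pos": [0.1, 0, 0], "dr": [0, 0, 0]},
    {"gripper": 5, "delta_pos": [0.1, 0, 0], "dr": [0, 0, 0]},
    {"gripper": 5, "delta_pos": [0, 0, 0], "dr": [0, 0, 0]},
    {"gripper": 5, "delta_pos": [0, 0, 0], "dr": [0, 0, 0]},
    {"gripper": 5, "delta_pos": [0, 0, 0], "dr": [0, 0, 0]},
  ],
)

```text
t: 14.98
ee_pos: [543.7, -23.0, 36.2]
orientation: [2.209, 0.028, -2.208]
ft_force: [0.4, -0.2, -1.8]
width: 21.9
```

Request:
apply_moves(
  increments=[
    {"gripper": 5, "delta_pos": [0.1, 0, 0], "dr": [0, 0, 0]},
    {"gripper": 5, "delta_pos": [0.1, 0, 0], "dr": [0, 0, 0]},
    {"gripper": 5, "delta_pos": [0.1, 0, 0], "dr": [0, 0, 0]},
    {"gripper": 5, "delta_pos": [0, 0, 0], "dr": [0, 0, 0]},
    {"gripper": 5, "delta_pos": [0, 0, 0], "dr": [0, 0, 0]},
  ],
)

```text
t: 15.4
ee_pos: [543.6, -22.9, 33.0]
orientation: [2.208, 0.029, -2.209]
ft_force: [0.1, -0.1, -3.0]
width: 21.9
```

Request:
apply_moves(
  increments=[
    {"gripper": 5, "delta_pos": [0.1, 0, 0], "dr": [0, 0, 0]},
    {"gripper": 5, "delta_pos": [0.05, 0, 0], "dr": [0, 0, 0]},
    {"gripper": 5, "delta_pos": [0, 0, 0], "dr": [0, 0, 0]},
    {"gripper": 5, "delta_pos": [0, 0, 0], "dr": [0, 0, 0]},
    {"gripper": 5, "delta_pos": [0, 0, 0], "dr": [0, 0, 0]},
  ],
)

```text
t: 15.82
ee_pos: [543.9, -22.9, 32.1]
orientation: [2.209, 0.028, -2.208]
ft_force: [-2.3, 0.6, 5.8]
width: 21.9
```

Request:
apply_moves(
  increments=[
    {"gripper": 60, "delta_pos": [0, 0, 0], "dr": [0, 0, 0]},
    {"gripper": 90, "delta_pos": [0, 0, 0], "dr": [0, 0, 0]},
    {"gripper": 90, "delta_pos": [0, 0, 0], "dr": [0, 0, 0]},
    {"gripper": 90, "delta_pos": [0, 0, 0], "dr": [0, 0, 0]},
    {"gripper": 90, "delta_pos": [0, 0, 0], "dr": [0, 0, 0]},
  ],
)

```text
t: 16.23
ee_pos: [543.7, -22.9, 31.6]
orientation: [2.208, 0.028, -2.209]
ft_force: [-0.1, 0.5, 0.1]
width: 51.9
```

Request:
apply_moves(
  increments=[
    {"gripper": 90, "delta_pos": [-1, 0, 0], "dr": [0, 0, 0]},
    {"gripper": 90, "delta_pos": [-3.9, 0, 0], "dr": [0, 0, 0]},
    {"gripper": 90, "delta_pos": [-4, 0, 0], "dr": [0, 0, 0]},
    {"gripper": 90, "delta_pos": [-4, 0, 0], "dr": [0, 0, 0]},
    {"gripper": 90, "delta_pos": [-4, 0, 0], "dr": [0, 0, 0]},
  ],
)

```text
t: 16.65
ee_pos: [543.2, -22.9, 203.0]
orientation: [2.208, 0.028, -2.209]
ft_force: [0.0, -0.3, 0.9]
width: 78.8
```

Request:
apply_moves(
  increments=[
    {"gripper": 90, "delta_pos": [0, -3.1, -0.3], "dr": [0, 0, 0]},
    {"gripper": 90, "delta_pos": [0, -3.1, -0.3], "dr": [0, 0, 0]},
    {"gripper": 90, "delta_pos": [0, -3.1, -0.3], "dr": [0, 0, 0]},
    {"gripper": 90, "delta_pos": [0, -3.1, -0.3], "dr": [0, 0, 0]},
    {"gripper": 90, "delta_pos": [0, -3.1, -0.3], "dr": [0, 0, 0]},
  ],
)

```text
t: 17.07
ee_pos: [554.5, 133.8, 201.7]
orientation: [2.21, 0.028, -2.208]
ft_force: [0.9, -1.1, -0.1]
width: 79.3
```

Request:
apply_moves(
  increments=[
    {"gripper": 90, "delta_pos": [0, 0, 0], "dr": [0.066, 0, 0]},
    {"gripper": 90, "delta_pos": [0, 0, 0], "dr": [0.066, 0, 0]},
    {"gripper": 90, "delta_pos": [0, 0, 0], "dr": [0, 0, 0]},
    {"gripper": 90, "delta_pos": [0, 0, 0], "dr": [0, 0, 0]},
    {"gripper": 90, "delta_pos": [0, 0, 0], "dr": [0, 0, 0]},
  ],
)

```text
t: 17.48
ee_pos: [554.6, 132.1, 201.0]
orientation: [-2.168, 0.114, 2.167]
ft_force: [0.9, 0.6, -0.6]
width: 78.9
```

Run:
```python
from h import *
d=cam('wrist'); save('w5.png',d['img']); P=cloud(d).reshape(-1,3)
m=(P[:,2]>74)&(P[:,2]<90)&(abs(P[:,0]-556)<100)&(abs(P[:,1]-132)<50); Q=P[m]
print(m.sum(),rect(Q[:,:2]),np.polyfit(Q[:,0]-556.5,Q[:,1],1))
plan(556.5,132.5,45,np.pi/2-.106)
d=cam('top'); P=cloud(d).reshape(-1,3); save('top4.png',d['img']); np.savez('top4.npz',w=cloud(d),img=d['img'])
m=(P[:,2]>48)&(P[:,2]<72)&(abs(P[:,0]-543)<150)&(abs(P[:,1]+22)<40); Q=P[m]
print('level',m.sum(),rect(Q[:,:2]),np.polyfit(Q[:,0]-543.5,Q[:,1],1),np.median(Q[:,2]))
```

```text
8426 (array([555.1, 132. ]), array([ 37.2, 160.1]), -0.108) [-1.01062469e-01  1.31763235e+02]
now [554.6 132.  200.9] yaw -1.676 q6 1.89 w 79.2 F [ 0.  -0.4  0.7]
dr [ 0.001 -0.     0.   ]  delta before turn cm [15.59 -0.06 -0.18]  after turn [15.59 -0.07 -0.18] rows 4
level 111 (array([646.7, -26.2]), array([18.6, 57.4]), 0.283) [  0.18758486 -43.15699998] 58.80967366212733
```

View pics/top4.png

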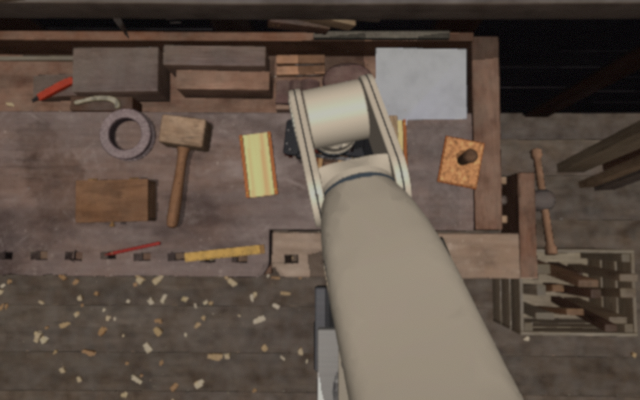

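Request:
apply_moves(
  increments=[
    {"gripper": 90, "delta_pos": [3, 0, 0], "dr": [0, 0, 0]},
    {"gripper": 90, "delta_pos": [4, 0, 0], "dr": [0, 0, 0]},
    {"gripper": 90, "delta_pos": [4, 0, 0], "dr": [0, 0, 0]},
    {"gripper": 90, "delta_pos": [3, 0, 0], "dr": [0, 0, 0]},
    {"gripper": 90, "delta_pos": [1.1, 0, 0], "dr": [0, 0, 0]},
  ],
)

```text
t: 18.0
ee_pos: [551.9, 131.4, 45.7]
orientation: [-2.161, 0.117, 2.174]
ft_force: [0.2, -0.3, 0.4]
width: 78.7
```

Request:
apply_moves(
  increments=[
    {"gripper": 90, "delta_pos": [0, 0, 0], "dr": [0, 0, 0]},
    {"gripper": 90, "delta_pos": [0, 0, 0], "dr": [0, 0, 0]},
    {"gripper": 20, "delta_pos": [0, 0, 0], "dr": [0, 0, 0]},
    {"gripper": 20, "delta_pos": [0, 0, 0], "dr": [0, 0, 0]},
    {"gripper": 20, "delta_pos": [0, 0, 0], "dr": [0, 0, 0]},
  ],
)

```text
t: 18.42
ee_pos: [556.0, 132.6, 51.5]
orientation: [-2.17, 0.114, 2.163]
ft_force: [0.4, 0.1, -0.4]
width: 62.5
```

Request:
apply_moves(
  increments=[
    {"gripper": 20, "delta_pos": [0, 0, 0], "dr": [0, 0, 0]},
    {"gripper": 20, "delta_pos": [0, 0, 0], "dr": [0, 0, 0]},
    {"gripper": 20, "delta_pos": [0, 0, 0], "dr": [0, 0, 0]},
    {"gripper": 20, "delta_pos": [0, 0, 0], "dr": [0, 0, 0]},
    {"gripper": 20, "delta_pos": [0, 0, 0], "dr": [0, 0, 0]},
  ],
)

```text
t: 18.83
ee_pos: [554.8, 132.4, 49.9]
orientation: [-2.167, 0.115, 2.167]
ft_force: [-1.3, -0.4, 4.9]
width: 37.0
```

Run:
```python
from h import *
f=np.load('top4.npz'); w=f['w']; hsv=cv2.cvtColor(f['img'],cv2.COLOR_RGB2HSV)
sub=(slice(120,205),slice(234,284)); P=w[sub].reshape(-1,3); h=hsv[sub].reshape(-1,3)
m=(h[:,1]>90)&(h[:,2]>120)&(P[:,2]<22)&(P[:,2]>-10); P=P[m]; print(m.sum(),rect(P[:,:2]),P.mean(0))
plan(P[:,0].mean(),P[:,1].mean(),130,np.pi/2+rect(P[:,:2])[2])
```

```text
1007 (array([557.1, 313.8]), array([ 84.1, 159.3]), 0.134) [552.61044313 308.95300217  11.89537969]
now [554.8 132.4  49.9] yaw -1.677 q6 1.89 w 37.0 F [-1.3 -0.4  4.9]
dr [-0.24 -0.    0.  ]  delta before turn cm [ -8.01 -17.53   2.08]  after turn [ -8.01 -17.52  -2.15] rows 5
```

Request:
apply_moves(
  increments=[
    {"gripper": 20, "delta_pos": [-1, 0, 0], "dr": [0, 0, 0]},
    {"gripper": 20, "delta_pos": [-2, 0, 0], "dr": [0, 0, 0]},
    {"gripper": 20, "delta_pos": [-3, 0, 0], "dr": [0, 0, 0]},
    {"gripper": 20, "delta_pos": [-2, 0, 0], "dr": [0, 0, 0]},
    {"gripper": 20, "delta_pos": [0, 0, 0], "dr": [0, 0, 0]},
  ],
)

```text
t: 19.25
ee_pos: [557.1, 133.0, 133.8]
orientation: [-2.173, 0.113, 2.159]
ft_force: [0.9, 0.0, -2.2]
width: 36.8
```

Request:
apply_moves(
  increments=[
    {"gripper": 20, "delta_pos": [0, 0, 0], "dr": [-0.06, 0, 0]},
    {"gripper": 20, "delta_pos": [0, 0, 0], "dr": [-0.06, 0, 0]},
    {"gripper": 20, "delta_pos": [0, 0, 0], "dr": [-0.06, 0, 0]},
    {"gripper": 20, "delta_pos": [0, 0, 0], "dr": [-0.046, 0, 0]},
    {"gripper": 20, "delta_pos": [0, -1, -0.13], "dr": [0, 0, 0]},
  ],
)

```text
t: 19.67
ee_pos: [553.8, 141.4, 128.6]
orientation: [2.157, 0.129, -2.162]
ft_force: [0.9, -1.0, -2.4]
width: 37.0
```

Request:
apply_moves(
  increments=[
    {"gripper": 20, "delta_pos": [0, -2, -0.27], "dr": [0, 0, 0]},
    {"gripper": 20, "delta_pos": [0, -3, -0.4], "dr": [0, 0, 0]},
    {"gripper": 20, "delta_pos": [0, -3, -0.4], "dr": [0, 0, 0]},
    {"gripper": 20, "delta_pos": [0, -3, -0.4], "dr": [0, 0, 0]},
    {"gripper": 20, "delta_pos": [0, -3, -0.4], "dr": [0, 0, 0]},
  ],
)

```text
t: 20.08
ee_pos: [555.8, 285.5, 128.8]
orientation: [2.159, 0.127, -2.162]
ft_force: [-0.2, 0.4, -2.2]
width: 37.0
```

Request:
apply_moves(
  increments=[
    {"gripper": 20, "delta_pos": [0, -2, -0.27], "dr": [0, 0, 0]},
    {"gripper": 20, "delta_pos": [0, -1, -0.13], "dr": [0, 0, 0]},
    {"gripper": 20, "delta_pos": [0, 0, 0], "dr": [0, 0, 0]},
    {"gripper": 20, "delta_pos": [0, 0, 0], "dr": [0, 0, 0]},
    {"gripper": 20, "delta_pos": [0, 0, 0], "dr": [0, 0, 0]},
  ],
)

```text
t: 20.5
ee_pos: [556.5, 312.8, 129.1]
orientation: [2.158, 0.128, -2.161]
ft_force: [-1.1, -0.1, -2.8]
width: 37.0
```

Run:
```python
from h import *
plan(557,314,50,np.pi/2+.12)
d=cam('wrist'); save('w6.png',d['img'])
```

```text
now [556.5 312.8 129.1] yaw -1.452 q6 1.95 w 37.0 F [-1.1 -0.1 -2.8]
dr [-0.001  0.001 -0.001]  delta before turn cm [ 7.91 -0.12 -0.07]  after turn [ 7.91 -0.12 -0.06] rows 2
```

View pics/w6.png

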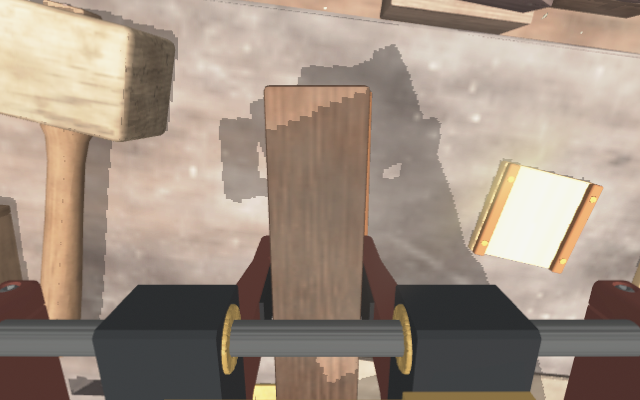

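Request:
apply_moves(
  increments=[
    {"gripper": 20, "delta_pos": [2, -0.1, 0], "dr": [0, 0, 0]},
    {"gripper": 20, "delta_pos": [2.5, 0, 0], "dr": [0, 0, 0]},
    {"gripper": 20, "delta_pos": [2, 0, 0], "dr": [0, 0, 0]},
    {"gripper": 20, "delta_pos": [0.6, 0, 0], "dr": [0, 0, 0]},
    {"gripper": 20, "delta_pos": [0, 0, 0], "dr": [0, 0, 0]},
  ],
)

```text
t: 20.97
ee_pos: [555.8, 313.2, 57.0]
orientation: [2.156, 0.126, -2.163]
ft_force: [0.5, 0.3, -2.8]
width: 37.6
```

Request:
apply_moves(
  increments=[
    {"gripper": 20, "delta_pos": [0.1, 0, 0], "dr": [0, 0, 0]},
    {"gripper": 20, "delta_pos": [0.1, 0, 0], "dr": [0, 0, 0]},
    {"gripper": 20, "delta_pos": [0.1, 0, 0], "dr": [0, 0, 0]},
    {"gripper": 20, "delta_pos": [0, 0, 0], "dr": [0, 0, 0]},
    {"gripper": 20, "delta_pos": [0, 0, 0], "dr": [0, 0, 0]},
  ],
)

```text
t: 21.38
ee_pos: [557.2, 315.2, 56.5]
orientation: [2.161, 0.13, -2.159]
ft_force: [-0.4, 1.0, -2.9]
width: 37.1
```

Request:
apply_moves(
  increments=[
    {"gripper": 20, "delta_pos": [0.1, 0, 0], "dr": [0, 0, 0]},
    {"gripper": 20, "delta_pos": [0.1, 0, 0], "dr": [0, 0, 0]},
    {"gripper": 20, "delta_pos": [0, 0, 0], "dr": [0, 0, 0]},
    {"gripper": 20, "delta_pos": [0, 0, 0], "dr": [0, 0, 0]},
    {"gripper": 20, "delta_pos": [0, 0, 0], "dr": [0, 0, 0]},
  ],
)

```text
t: 21.8
ee_pos: [556.8, 315.0, 53.6]
orientation: [2.159, 0.13, -2.16]
ft_force: [0.5, -0.2, -2.5]
width: 36.9
```

Request:
apply_moves(
  increments=[
    {"gripper": 20, "delta_pos": [0.1, 0.05, 0], "dr": [0, 0, 0]},
    {"gripper": 20, "delta_pos": [0.1, 0.05, 0], "dr": [0, 0, 0]},
    {"gripper": 20, "delta_pos": [0.1, 0, 0], "dr": [0, 0, 0]},
    {"gripper": 20, "delta_pos": [0, 0, 0], "dr": [0, 0, 0]},
    {"gripper": 20, "delta_pos": [0, 0, 0], "dr": [0, 0, 0]},
  ],
)

```text
t: 22.22
ee_pos: [556.9, 313.9, 50.6]
orientation: [2.159, 0.129, -2.16]
ft_force: [0.1, -0.6, -2.3]
width: 36.9
```

Request:
apply_moves(
  increments=[
    {"gripper": 20, "delta_pos": [0.05, 0, 0], "dr": [0, 0, 0]},
    {"gripper": 20, "delta_pos": [0, 0, 0], "dr": [0, 0, 0]},
    {"gripper": 20, "delta_pos": [0, 0, 0], "dr": [0, 0, 0]},
    {"gripper": 20, "delta_pos": [0, 0, 0], "dr": [0, 0, 0]},
    {"gripper": 20, "delta_pos": [0, 0, 0], "dr": [0, 0, 0]},
  ],
)

```text
t: 22.63
ee_pos: [557.0, 314.0, 50.2]
orientation: [2.16, 0.13, -2.16]
ft_force: [-0.7, 0.2, -2.9]
width: 36.9
```

Request:
apply_moves(
  increments=[
    {"gripper": 20, "delta_pos": [0.05, 0, 0], "dr": [0, 0, 0]},
    {"gripper": 20, "delta_pos": [0.05, 0, 0], "dr": [0, 0, 0]},
    {"gripper": 20, "delta_pos": [0, 0, 0], "dr": [0, 0, 0]},
    {"gripper": 20, "delta_pos": [0, 0, 0], "dr": [0, 0, 0]},
    {"gripper": 20, "delta_pos": [0, 0, 0], "dr": [0, 0, 0]},
  ],
)

```text
t: 23.05
ee_pos: [557.1, 314.0, 50.0]
orientation: [2.16, 0.13, -2.159]
ft_force: [-2.9, -1.7, 5.7]
width: 36.9
```

Request:
apply_moves(
  increments=[
    {"gripper": 60, "delta_pos": [0, 0, 0], "dr": [0, 0, 0]},
    {"gripper": 90, "delta_pos": [0, 0, 0], "dr": [0, 0, 0]},
    {"gripper": 90, "delta_pos": [0, 0, 0], "dr": [0, 0, 0]},
    {"gripper": 90, "delta_pos": [0, 0, 0], "dr": [0, 0, 0]},
    {"gripper": 90, "delta_pos": [0, 0, 0], "dr": [0, 0, 0]},
  ],
)

```text
t: 23.47
ee_pos: [557.0, 314.0, 49.1]
orientation: [2.16, 0.13, -2.16]
ft_force: [0.1, 0.2, -0.5]
width: 66.5
```

Request:
apply_moves(
  increments=[
    {"gripper": 90, "delta_pos": [-1, 0, 0], "dr": [0, 0, 0]},
    {"gripper": 90, "delta_pos": [-3.5, 0, 0], "dr": [0, 0, 0]},
    {"gripper": 90, "delta_pos": [-3.5, 0, 0], "dr": [0, 0, 0]},
    {"gripper": 90, "delta_pos": [-3.5, 0, 0], "dr": [0, 0, 0]},
    {"gripper": 90, "delta_pos": [-3.5, 0, 0], "dr": [0, 0, 0]},
  ],
)

```text
t: 23.88
ee_pos: [556.8, 313.9, 201.4]
orientation: [2.16, 0.13, -2.16]
ft_force: [0.8, 0.8, -1.0]
width: 79.2
```

Request:
apply_moves(
  increments=[
    {"gripper": 90, "delta_pos": [0, 0, 0], "dr": [0.06, 0, 0]},
    {"gripper": 90, "delta_pos": [0, 0, 0], "dr": [0.06, 0, 0]},
    {"gripper": 90, "delta_pos": [0, 3.4, -0.1], "dr": [0, 0, 0]},
    {"gripper": 90, "delta_pos": [0, 3.4, -0.1], "dr": [0, 0, 0]},
    {"gripper": 90, "delta_pos": [0, 3.4, -0.1], "dr": [0, 0, 0]},
  ],
)

```text
t: 24.3
ee_pos: [559.7, 211.3, 200.0]
orientation: [2.222, 0.002, -2.22]
ft_force: [0.4, 0.8, -0.2]
width: 79.3
```

Request:
apply_moves(
  increments=[
    {"gripper": 90, "delta_pos": [0, 3.4, -0.1], "dr": [0, 0, 0]},
    {"gripper": 90, "delta_pos": [0, 3.4, -0.1], "dr": [0, 0, 0]},
    {"gripper": 90, "delta_pos": [0, 3.4, -0.1], "dr": [0, 0, 0]},
    {"gripper": 90, "delta_pos": [0, 3.4, -0.1], "dr": [0, 0, 0]},
    {"gripper": 90, "delta_pos": [0, 3.4, -0.1], "dr": [0, 0, 0]},
  ],
)

```text
t: 24.72
ee_pos: [564.8, 40.4, 200.1]
orientation: [-2.222, 0.0, 2.22]
ft_force: [0.9, -0.3, 0.8]
width: 79.1
```

Request:
apply_moves(
  increments=[
    {"gripper": 90, "delta_pos": [0, 3.4, -0.1], "dr": [0, 0, 0]},
    {"gripper": 90, "delta_pos": [0, 3.4, -0.1], "dr": [0, 0, 0]},
    {"gripper": 90, "delta_pos": [0, 3.4, -0.1], "dr": [0, 0, 0]},
    {"gripper": 90, "delta_pos": [0, 3.4, -0.1], "dr": [0, 0, 0]},
    {"gripper": 90, "delta_pos": [0, 3.4, 0], "dr": [0, 0, 0]},
  ],
)

```text
t: 25.13
ee_pos: [568.9, -129.7, 200.1]
orientation: [-2.222, 0.0, 2.22]
ft_force: [0.6, 1.0, 0.3]
width: 78.6
```

Request:
apply_moves(
  increments=[
    {"gripper": 90, "delta_pos": [0, 3.4, 0], "dr": [0, 0, 0]},
    {"gripper": 90, "delta_pos": [0, 3.4, 0], "dr": [0, 0, 0]},
    {"gripper": 90, "delta_pos": [0, 0, 0], "dr": [0, 0, 0]},
    {"gripper": 90, "delta_pos": [0, 0, 0], "dr": [0, 0, 0]},
    {"gripper": 90, "delta_pos": [0, 0, 0], "dr": [0, 0, 0]},
  ],
)

```text
t: 25.55
ee_pos: [568.7, -195.7, 199.5]
orientation: [-2.221, 0.001, 2.221]
ft_force: [0.2, -0.0, 0.2]
width: 79.1
```

Run:
```python
from h import *
plan(569.5,-197,49,np.pi/2)
d=cam('wrist'); P=cloud(d).reshape(-1,3)
m=(P[:,2]>60)&(P[:,2]<95)&(abs(P[:,0]-570)<40)&(abs(P[:,1]+197)<40)
print('handle',m.sum(),P[m].max(0),P[m].min(0))
d=cam('top'); save('top5.png',d['img']); w=cloud(d); P=w.reshape(-1,3); np.savez('top5.npz',w=w,img=d['img'])
for n,c,z in(('batten',(557,314),80),('level',(543.5,-22),59)):
    m=(abs(P[:,2]-z)<9)&(abs(P[:,0]-c[0])<150)&(abs(P[:,1]-c[1])<45); Q=P[m]; print(n,m.sum(),rect(Q[:,:2]),np.median(Q[:,2]))
```

```text
now [ 568.7 -195.7  199.5] yaw -1.572 q6 1.22 w 79.1 F [ 0.2 -0.   0.2]
dr [-0.001 -0.     0.   ]  delta before turn cm [15.05  0.13 -0.08]  after turn [15.05  0.13 -0.08] rows 4
handle 1352 [ 587.09229288 -182.66490139   89.47340219] [ 552.33915776 -215.90593738   60.3536887 ]
batten 1063 (array([559. , 314.6]), array([ 37.5, 160.6]), 0.122) 79.67069457722422
level 1016 (array([544.9, -22. ]), array([ 23.5, 254.6]), 0.025) 58.62642323861597
```

View pics/top5.png

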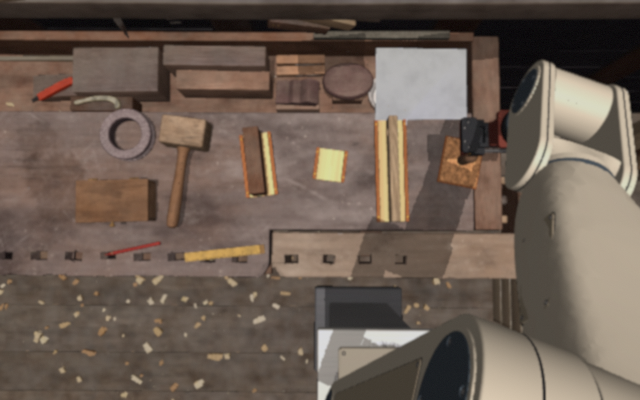

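Request:
apply_moves(
  increments=[
    {"gripper": 90, "delta_pos": [3, 0.3, 0], "dr": [0, 0, 0]},
    {"gripper": 90, "delta_pos": [4, 0, 0], "dr": [0, 0, 0]},
    {"gripper": 90, "delta_pos": [4, 0, 0], "dr": [0, 0, 0]},
    {"gripper": 90, "delta_pos": [3, 0, 0], "dr": [0, 0, 0]},
    {"gripper": 90, "delta_pos": [1, 0, 0], "dr": [0, 0, 0]},
  ],
)

```text
t: 26.07
ee_pos: [566.1, -196.5, 45.0]
orientation: [-2.214, -0.005, 2.228]
ft_force: [-1.4, -0.3, -0.4]
width: 79.1
```

Request:
apply_moves(
  increments=[
    {"gripper": 90, "delta_pos": [0, 0, 0], "dr": [0, 0, 0]},
    {"gripper": 90, "delta_pos": [0, 0, 0], "dr": [0, 0, 0]},
    {"gripper": 10, "delta_pos": [0, 0, 0], "dr": [0, 0, 0]},
    {"gripper": 10, "delta_pos": [0, 0, 0], "dr": [0, 0, 0]},
    {"gripper": 10, "delta_pos": [0, 0, 0], "dr": [0, 0, 0]},
  ],
)

```text
t: 26.48
ee_pos: [570.1, -199.4, 51.1]
orientation: [2.224, -0.001, -2.218]
ft_force: [-1.1, 0.5, 0.6]
width: 61.9
```

Request:
apply_moves(
  increments=[
    {"gripper": 10, "delta_pos": [0, 0, 0], "dr": [0, 0, 0]},
    {"gripper": 10, "delta_pos": [0, 0, 0], "dr": [0, 0, 0]},
    {"gripper": 10, "delta_pos": [0, 0, 0], "dr": [0, 0, 0]},
    {"gripper": 10, "delta_pos": [0, 0, 0], "dr": [0, 0, 0]},
    {"gripper": 10, "delta_pos": [0, 0, 0], "dr": [0, 0, 0]},
  ],
)

```text
t: 26.9
ee_pos: [569.0, -199.2, 49.3]
orientation: [-2.222, 0.0, 2.221]
ft_force: [-0.5, -0.5, 2.3]
width: 32.9
```

Request:
apply_moves(
  increments=[
    {"gripper": 10, "delta_pos": [-1, 0, 0], "dr": [0, 0, 0]},
    {"gripper": 10, "delta_pos": [-2, 0, 0], "dr": [0, 0, 0]},
    {"gripper": 10, "delta_pos": [-3, 0, 0], "dr": [0, 0, 0]},
    {"gripper": 10, "delta_pos": [-3, 0, 0], "dr": [0, 0, 0]},
    {"gripper": 10, "delta_pos": [-2, 0, 0], "dr": [0, 0, 0]},
  ],
)

```text
t: 27.32
ee_pos: [569.6, -199.3, 162.2]
orientation: [2.224, -0.001, -2.219]
ft_force: [0.5, -0.5, -0.5]
width: 33.0
```

Run:
```python
from h import *
f=np.load('top5.npz'); w=f['w']; hsv=cv2.cvtColor(f['img'],cv2.COLOR_RGB2HSV)
sub=(slice(140,192),slice(308,355)); P=w[sub].reshape(-1,3); h=hsv[sub].reshape(-1,3)
m=(h[:,1]>90)&(h[:,2]>120)&(P[:,2]<22)&(P[:,2]>-10); P=P[m]; print(m.sum(),rect(P[:,:2]),P.mean(0))
plan(557,132,150,np.pi/2)
```

```text
305 (array([557.4, 131.9]), array([79.6, 82.8]), 1.442) [557.05290158 135.36996149  13.07123844]
now [ 569.6 -199.3  162.2] yaw -1.571 q6 1.21 w 33.0 F [ 0.5 -0.5 -0.5]
dr [-0.    -0.002 -0.001]  delta before turn cm [  1.2  -33.13   1.27]  after turn [  1.22 -33.13   1.26] rows 9
```

Request:
apply_moves(
  increments=[
    {"gripper": 10, "delta_pos": [0, -1.5, 0], "dr": [0, 0, 0]},
    {"gripper": 10, "delta_pos": [0, -2.6, 0.1], "dr": [0, 0, 0]},
    {"gripper": 10, "delta_pos": [0, -3, 0.1], "dr": [0, 0, 0]},
    {"gripper": 10, "delta_pos": [0, -3, 0.1], "dr": [0, 0, 0]},
    {"gripper": 10, "delta_pos": [0, -3, 0.1], "dr": [0, 0, 0]},
  ],
)

```text
t: 27.73
ee_pos: [563.8, -66.1, 158.5]
orientation: [-2.219, 0.0, 2.222]
ft_force: [0.5, -1.0, -0.0]
width: 33.0
```

Request:
apply_moves(
  increments=[
    {"gripper": 10, "delta_pos": [0, -3, 0.2], "dr": [0, 0, 0]},
    {"gripper": 10, "delta_pos": [0, -3, 0.2], "dr": [0, 0, 0]},
    {"gripper": 10, "delta_pos": [0, -3, 0.2], "dr": [0, 0, 0]},
    {"gripper": 10, "delta_pos": [0, -3, 0.2], "dr": [0, 0, 0]},
    {"gripper": 10, "delta_pos": [0, -3, 0], "dr": [0, 0, 0]},
  ],
)

```text
t: 28.15
ee_pos: [555.2, 84.0, 158.3]
orientation: [2.219, -0.0, -2.224]
ft_force: [0.2, -0.1, -0.8]
width: 33.1
```

Request:
apply_moves(
  increments=[
    {"gripper": 10, "delta_pos": [0, -2.5, 0], "dr": [0, 0, 0]},
    {"gripper": 10, "delta_pos": [0, -1.6, 0], "dr": [0, 0, 0]},
    {"gripper": 10, "delta_pos": [0, -1, 0], "dr": [0, 0, 0]},
    {"gripper": 10, "delta_pos": [0, 0, 0], "dr": [0, 0, 0]},
    {"gripper": 10, "delta_pos": [0, 0, 0], "dr": [0, 0, 0]},
  ],
)

```text
t: 28.57
ee_pos: [556.3, 133.1, 158.7]
orientation: [2.22, 0.001, -2.222]
ft_force: [0.7, 0.1, 0.2]
width: 32.9
```

Run:
```python
from h import *
plan(557.2,132,49.5,np.pi/2)
```

```text
now [556.3 133.1 158.7] yaw -1.57 q6 1.78 w 32.9 F [0.7 0.1 0.2]
dr [ 0.001  0.001 -0.   ]  delta before turn cm [10.92  0.11 -0.1 ]  after turn [10.92  0.11 -0.09] rows 3
```

Request:
apply_moves(
  increments=[
    {"gripper": 10, "delta_pos": [2, 0.1, -0.05], "dr": [0, 0, 0]},
    {"gripper": 10, "delta_pos": [3, 0, 0], "dr": [0, 0, 0]},
    {"gripper": 10, "delta_pos": [3, 0, 0], "dr": [0, 0, 0]},
    {"gripper": 10, "delta_pos": [1.5, 0, 0], "dr": [0, 0, 0]},
    {"gripper": 10, "delta_pos": [0.5, 0, 0], "dr": [0, 0, 0]},
  ],
)

```text
t: 28.98
ee_pos: [555.3, 130.2, 56.3]
orientation: [-2.215, 0.003, 2.227]
ft_force: [-1.0, 1.1, -0.2]
width: 32.6
```

Request:
apply_moves(
  increments=[
    {"gripper": 10, "delta_pos": [0, 0, 0], "dr": [0, 0, 0]},
    {"gripper": 10, "delta_pos": [0, 0, 0], "dr": [0, 0, 0]},
    {"gripper": 10, "delta_pos": [0.2, 0, 0], "dr": [0, 0, 0]},
    {"gripper": 10, "delta_pos": [0.1, 0, 0], "dr": [0, 0, 0]},
    {"gripper": 10, "delta_pos": [0, 0, 0], "dr": [0, 0, 0]},
  ],
)

```text
t: 29.4
ee_pos: [558.0, 132.0, 57.0]
orientation: [-2.223, -0.0, 2.219]
ft_force: [0.6, 1.0, -2.0]
width: 32.8
```

Request:
apply_moves(
  increments=[
    {"gripper": 10, "delta_pos": [0.1, 0, 0], "dr": [0, 0, 0]},
    {"gripper": 10, "delta_pos": [0.1, 0, 0], "dr": [0, 0, 0]},
    {"gripper": 10, "delta_pos": [0, 0, 0], "dr": [0, 0, 0]},
    {"gripper": 10, "delta_pos": [0, 0, 0], "dr": [0, 0, 0]},
    {"gripper": 10, "delta_pos": [0, 0, 0], "dr": [0, 0, 0]},
  ],
)

```text
t: 29.82
ee_pos: [557.5, 132.0, 54.2]
orientation: [-2.221, 0.0, 2.221]
ft_force: [-0.2, 0.3, -0.1]
width: 33.0
```

Request:
apply_moves(
  increments=[
    {"gripper": 10, "delta_pos": [0.1, 0, 0], "dr": [0, 0, 0]},
    {"gripper": 10, "delta_pos": [0.1, 0, 0], "dr": [0, 0, 0]},
    {"gripper": 10, "delta_pos": [0.1, 0, 0], "dr": [0, 0, 0]},
    {"gripper": 10, "delta_pos": [0, 0, 0], "dr": [0, 0, 0]},
    {"gripper": 10, "delta_pos": [0, 0, 0], "dr": [0, 0, 0]},
  ],
)

```text
t: 30.23
ee_pos: [557.3, 132.0, 51.0]
orientation: [-2.221, 0.0, 2.222]
ft_force: [-0.2, 0.5, -0.5]
width: 32.7
```

Request:
apply_moves(
  increments=[
    {"gripper": 10, "delta_pos": [0.1, 0, 0], "dr": [0, 0, 0]},
    {"gripper": 10, "delta_pos": [0.05, 0, 0], "dr": [0, 0, 0]},
    {"gripper": 10, "delta_pos": [0, 0, 0], "dr": [0, 0, 0]},
    {"gripper": 10, "delta_pos": [0, 0, 0], "dr": [0, 0, 0]},
    {"gripper": 10, "delta_pos": [0, 0, 0], "dr": [0, 0, 0]},
  ],
)

```text
t: 30.65
ee_pos: [557.5, 132.0, 49.7]
orientation: [-2.221, 0.0, 2.221]
ft_force: [-0.4, -0.1, -0.7]
width: 32.7
```

Request:
apply_moves(
  increments=[
    {"gripper": 10, "delta_pos": [0.05, 0, 0], "dr": [0, 0, 0]},
    {"gripper": 10, "delta_pos": [0.05, 0, 0], "dr": [0, 0, 0]},
    {"gripper": 10, "delta_pos": [0, 0, 0], "dr": [0, 0, 0]},
    {"gripper": 10, "delta_pos": [0, 0, 0], "dr": [0, 0, 0]},
    {"gripper": 10, "delta_pos": [0, 0, 0], "dr": [0, 0, 0]},
  ],
)

```text
t: 31.07
ee_pos: [557.8, 132.0, 49.3]
orientation: [-2.222, 0.0, 2.22]
ft_force: [-1.3, -0.5, 5.5]
width: 32.7
```

Contact. Release, rise, and clear away to the right for a final look.

Request:
apply_moves(
  increments=[
    {"gripper": 60, "delta_pos": [0, 0, 0], "dr": [0, 0, 0]},
    {"gripper": 90, "delta_pos": [0, 0, 0], "dr": [0, 0, 0]},
    {"gripper": 90, "delta_pos": [0, 0, 0], "dr": [0, 0, 0]},
    {"gripper": 90, "delta_pos": [0, 0, 0], "dr": [0, 0, 0]},
    {"gripper": 90, "delta_pos": [0, 0, 0], "dr": [0, 0, 0]},
  ],
)

```text
t: 31.48
ee_pos: [557.4, 132.0, 48.5]
orientation: [-2.221, 0.0, 2.222]
ft_force: [0.2, -0.2, -0.6]
width: 62.9
```

Request:
apply_moves(
  increments=[
    {"gripper": 90, "delta_pos": [-1, 0, 0], "dr": [0, 0, 0]},
    {"gripper": 90, "delta_pos": [-3.5, 0, 0], "dr": [0, 0, 0]},
    {"gripper": 90, "delta_pos": [-4, 0, 0], "dr": [0, 0, 0]},
    {"gripper": 90, "delta_pos": [-4, 0, 0], "dr": [0, 0, 0]},
    {"gripper": 90, "delta_pos": [-4, 0, 0], "dr": [0, 0, 0]},
  ],
)

```text
t: 31.9
ee_pos: [557.0, 131.9, 216.0]
orientation: [-2.221, 0.0, 2.222]
ft_force: [1.0, -0.2, -0.0]
width: 79.2
```

Request:
apply_moves(
  increments=[
    {"gripper": 90, "delta_pos": [0, 3.6, 0], "dr": [0, 0, 0]},
    {"gripper": 90, "delta_pos": [0, 3.6, 0], "dr": [0, 0, 0]},
    {"gripper": 90, "delta_pos": [0, 3.6, 0], "dr": [0, 0, 0]},
    {"gripper": 90, "delta_pos": [0, 3.6, 0], "dr": [0, 0, 0]},
    {"gripper": 90, "delta_pos": [0, 3.6, 0], "dr": [0, 0, 0]},
  ],
)

```text
t: 32.32
ee_pos: [557.1, -49.5, 214.7]
orientation: [2.222, 0.0, -2.22]
ft_force: [0.8, 0.8, 0.7]
width: 78.8
```

Request:
apply_moves(
  increments=[
    {"gripper": 90, "delta_pos": [0, 3.6, 0], "dr": [0, 0, 0]},
    {"gripper": 90, "delta_pos": [0, 3.6, 0], "dr": [0, 0, 0]},
    {"gripper": 90, "delta_pos": [0, 3.6, 0], "dr": [0, 0, 0]},
    {"gripper": 90, "delta_pos": [0, 3.6, 0], "dr": [0, 0, 0]},
    {"gripper": 90, "delta_pos": [0, 3.6, 0], "dr": [0, 0, 0]},
  ],
)

```text
t: 32.73
ee_pos: [557.0, -229.8, 214.5]
orientation: [-2.222, 0.001, 2.221]
ft_force: [0.8, 0.5, 1.0]
width: 79.1
```

Request:
apply_moves(
  increments=[
    {"gripper": 90, "delta_pos": [0, 0, 0], "dr": [0, 0, 0]},
    {"gripper": 90, "delta_pos": [0, 0, 0], "dr": [0, 0, 0]},
    {"gripper": 90, "delta_pos": [0, 0, 0], "dr": [0, 0, 0]},
    {"gripper": 90, "delta_pos": [0, 0, 0], "dr": [0, 0, 0]},
    {"gripper": 90, "delta_pos": [0, 0, 0], "dr": [0, 0, 0]},
  ],
)

```text
t: 33.15
ee_pos: [557.4, -226.6, 213.8]
orientation: [2.221, 0.002, -2.221]
ft_force: [0.1, 0.5, -0.3]
width: 79.2
```

Run:
```python
from h import *
d=cam('top'); save('top6.png',d['img']); w=cloud(d); P=w.reshape(-1,3); w0=np.load('top.npz')['w'].reshape(-1,3)
for n,c,z in(('batten',(557,314),80),('level',(543.5,-22),59),('handle',(557,132),82)):
    m=(abs(P[:,2]-z)<9)&(abs(P[:,0]-c[0])<150)&(abs(P[:,1]-c[1])<45); Q=P[m]; print(n,m.sum(),rect(Q[:,:2]),np.median(Q[:,2]))
for A in (w0,P):
    m=(A[:,2]>20)&(A[:,1]>400)&(A[:,1]<530)&(A[:,0]>450)&(A[:,0]<680); print('mallet',A[m].mean(0))
s=cam('scene'); save('fin.png',np.hstack([s['img'][100:300,130:430],d['img'][90:290,180:480]]))
```

```text
batten 1067 (array([558.9, 314.9]), array([ 38.2, 160. ]), 0.12) 79.57390390762777
level 1014 (array([545.1, -22.1]), array([ 23.2, 255.1]), 0.026) 58.793956803705605
handle 161 (array([559.1, 132.4]), array([31.2, 33.2]), 1.567) 84.06962460091141
mallet [592.05920615 485.03439899  54.79589009]
mallet [592.08370132 485.05039594  54.83002885]
```

View pics/fin.png

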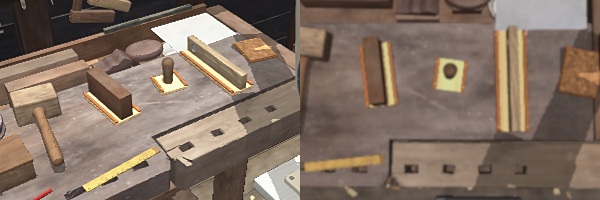

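```bash
python3 -c "
from workcell import ctrl
print(ctrl.close_job())"
```

```text
the job is handed in; nothing more can be done
None
```

I moved all three things to their own rests and handed the job in at about 33 s of the 115 s allowed; the hand-in reported no verdict. I parked the handle on the spare board, then put the level on the long rest, the batten on the middle rest and the handle on the short rest.

The last top-camera check, with the arm clear at z = 214 mm, gave:

| Thing | Distance from rest centre | Angle to rails | Top height |
|---|---|---|---|
| Batten | about 2 mm | about 0.01 rad | 79.6 mm |
| Level | about 2 mm | about 0 rad | 58.8 mm |
| Handle | about 2 mm | not needed | about 87 mm expected; cloud median 84 mm |

- **Seating:** the top heights match each thing standing flat on the 10 mm board. All three stood upright and were released.
- **Bystanders:** the mallet's measured shift was under 0.1 mm. I judged the folding rule by eye only, and it looked undisturbed.
- **Disagreements:** none of the last checks failed. The middle rest's angle came out as 0.10 to 0.134 rad depending on how I measured it. I used 0.12, well inside the 0.16 rad tolerance. The gripper closed to about 22 mm on the level rather than the stated 27 mm, but the hold was secure.

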